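# Centre the footed glass on its saucer

## Robot

A 7-joint arm with a two-finger parallel gripper is mounted at the origin on the work surface. World frame = base frame: x ahead of the robot, y to its left, z up, the work surface at z = 0. Lengths are in m, angles in rad, forces in N, time in s.
With the tool pointing down it reaches from about 0.35 to 0.9 m from the base axis. Payload 8.1 kg.
Tool frame: the origin (TCP) lies on the centre line of the jaws, within the pads' length; the fingertips stand arm.tips_ahead ahead of it and the grasp point (between the pads) lies 8 mm behind it (arm.tips_ahead is the distance from the TCP to the fingertips, in m); z points along the fingers, y is the direction in which the jaws open and shut (so a half turn about z gives the same grasp; the last joint's range is limited). The gripper opens to 92 mm and grips with 3 to 60 N. Pads are 19 mm wide; open, the fingers measure 130 mm over their backs; the gripper's body (75 mm by 190 mm) begins 47 mm behind the grasp point.
Start: joints at [-1.318, 0.434, 0.025, 1.573, -0.012, 1.134, -0.075], TCP at [0.218, 0.586, 0.238] pointing down, gripper open.
Joint ranges: [-2.62, 2.62], [-0.44, 2.09], [-1.27, 1.32], [0.08, 2.57], [-1.32, 4.46], [0.12, 2], [-2.74, 2.74]. Speed limits (rad/s): [2.22, 2.22, 3.01, 3.01, 3.14, 3.14, 3.14].

## Interface

Orientations are given as a rotation vector (axis times angle).
In Python, from cell import arm gives the robot as it stands. The module is installed in compiled form; this text tells all that it offers.
- The arm moves only by the tool jog_arm, never from a script. Its argument "moves" is a list of rows, each an object with "twist": the turn, a rotation vector about the tool's x, y, z in units of 10 degrees (1.0 is 10 degrees), a list of three; "xyz": the shift along the tool's x, y, z in units of 60 mm (1.0 is 60 mm), a list of three; "grip": the closure, from -1 (fully open) to 1 (shut). A call has 1 to 5 rows; each row is the pose to reach, as a shift and turn from the pose commanded when the call began, along the tool's axes at that moment; what a row does not reach only later rows make up. A row lasts 1/8 s, in which the tool goes at most 62.5 mm and 10.7 degrees, less where a joint would pass 70% of its speed; a pose out of reach is approached as far as the arm can. A call with a gripper value outside its range is refused whole. The fingers move at their own pace and stop on an object; "force" is the grip in N (left out, the last holds). Time passes only in rows, so rows that repeat a pose let the fingers close. It gives the time, the measured TCP pose, the force and the opening at its end, in the units of the state.
- arm.observe(): the state, without advancing time (a new reading comes with each control period).
- arm.get_image(name): name is "side" or "top" or "wrist"; returns the picture (400x640x3 uint8, blue, green, red); there is no depth.
- arm.camera_params(name): a dict with "mtx" (3x3 intrinsics, pixels), "T" (4x4, takes a point from camera to world coordinates); the wrist camera has in their place "T_tool_cam" (4x4, takes a point from camera to tool coordinates, whose origin is the TCP and whose axes are the flange's). Camera axes: x right, y down, z forward; pixel columns grow to the right and rows downward; lengths in m; the calibration is good to about 2 mm. A picture is of the moment at which its call begins: read the wrist's pose just before it. camera_params takes no time and is no camera call.
- arm.sign_off(): hands the job in, once; it reports no verdict.
The state is a dict: "clock": time; "joints": joint angles; "dq": joint speeds; "joint_efforts": joint torques, N m; "position": TCP position; "ee_rot": TCP orientation; "force": force on the tool from outside, world axes, zero at the start; "ft_torque": the same for the moment, N m; "width": opening from 0.0 (shut) to 1.0 (fully open).
Only numpy, scipy, OpenCV 4.12 (cv2) and the standard library are available. Lean on these libraries where they do the work, as an engineer would, in place of code of your own. Each camera call takes 0.05 s, during which the arm holds its last target. There are 200 camera calls.

## Task

One of the two small blue footed glasses stands off-centre on the round saucer. Nudge it with light touches of the fingertips until it stands upright in the middle of the saucer: do not grip it, lift it or knock it over, and push and move it gently. Leave the saucer and everything else on the tray and the drawer where they are, and finish with the hand clear.

Things in the scene. Friction and masses are not known exactly. Their poses are not given: they have to be found in the camera images.
- glass: Blue footed glass on the saucer, 56 mm tall, about 120 g, round about z. Origin: centre of its underside. Stands on a ring 31 mm across, 5 mm high; above it a foot flange 46 mm across (its widest part, upright edge 7 to 13 mm above the origin), a 16 mm stem to 28 mm, then an open cup, 40 mm across at the rim. Pushed at the flange it slides (1 to 2 N); pushed at the cup it tips.
- saucer: Small round white ceramic saucer, flat on top with no rim, 82 mm across, 22 mm high, 300 g, loose on the tray. Origin: centre of its underside, on the tray floor; its flat top lies 22 mm above. At the start the glass stands 14 to 20 mm off its centre, in any direction, its flange near the edge or just past it.
- stand: Folding wooden stand with the round tray, fixed. Origin on the work surface below the tray's centre; the drawer slides out to its -x. The tray's floor lies 118 mm above the work surface; the tray is 490 mm across with a brass rim standing 14 mm above its floor.
- spare_glass: The second, identical blue glass, standing directly on the tray. Leave alone. Origin: centre of its underside.
- teapot: Empty steel teapot, 104 mm tall, body 96 mm across, spout reaching 90 mm to its +x and handle 81 mm to its -x. Leave alone. Origin: centre of its underside.
- hammer: Stainless sugar hammer lying on the tray, 140 mm long along its x, head at +x 46 mm wide and 20 mm high. Leave alone. Origin: middle of its length, on its underside.
- drawer_knob (a point): Brass ball knob, 18 mm across, on the half-open drawer that slides out from the stand's frame below the tray, on the robot's side. Leave alone. Point: centre of the ball.
Mind the look-alikes: they are no part of the job. There is more than one size of the saucer; the one meant has the size given above. What is shaped like the glass but black is not meant.

How it is judged:
At the end, for the whole second after the job is handed in: The glass stands upright (within about 5 degrees) and still on top of the saucer, its centre within 6 mm of the saucer's centre; saucer flat on the tray (horizontal distance between glass and saucer below 0.006 m and z of glass in the frame of saucer between 0.018 and 0.026 m and angle between glass's own z axis and vertical below 0.08 rad and angle between saucer's own z axis and vertical below 0.05 rad and linear speed of glass below 0.02 m/s); the robot touches nothing.
It fails at once if the glass is tipped by more than 23 degrees or falls off the saucer (angle between glass's own z axis and vertical above 0.4 rad or z of glass in the frame of saucer below 0.014 m).
It fails at once if the glass is lifted (its origin more than 9 mm above the saucer's top) instead of being slid (z of glass in the frame of saucer above 0.031 m).
It fails at once if the fingers press on the glass with more than 10 N, or strike it so that it moves faster than 0.3 m/s (contact force between the fingers and glass above 10 N or linear speed of glass above 0.3 m/s).
It fails at once if the saucer is shifted by more than 15 mm (distance of saucer from where it was at the start of the episode above 0.015 m).
It fails at once if the second glass, teapot, sugar hammer or drawer is shifted by more than 15 mm (distance of any of spare_glass, teapot, hammer, drawer_knob from where it was at the start of the episode above 0.015 m).
It also fails if it takes over 40 s, if anything falls off the work surface, if the arm or the gripper's body presses on something with over 40 N, if the wrist force passes 120 N, or if a joint passes its speed limit or range.

## Working session

There is one attempt and no reset: what is moved stays moved. The work goes in short steps, Python scripts to look and compute and a tool call to move; the robot and the scene stay as the last step left them, time stands still between calls to the robot, and variables do not carry over. Pictures are saved under pics/ and viewed, about 8 in all and at most 12, crops included, and the job is handed in when it is done.

Besides the shell and the picture viewer there is one more tool, called after ">>>" as name(argument=value, ...), one argument or row to a line, values as JSON. jog_arm: Moves the arm, as the interface text tells. Its arguments: {"type":"object","properties":{"moves":{"type":"array","items":{"type":"object","properties":{"twist":{"type":"array","items":{"type":"number"}},"xyz":{"type":"array","items":{"type":"number"}},"grip":{"type":"number"}}}},"force":{"type":"number"}},"required":["moves"]}

```bash
mkdir -p pics; ls; python3 - <<'E'
from cell import arm
import cv2,numpy as np
o=arm.observe();print(o, arm.tips_ahead)
for n in("top","side"):
    cv2.imwrite(f"pics/{n}0.png",arm.get_image(n));p=arm.camera_params(n);print(n,p["mtx"].round(1).tolist(),p["T"].round(3).tolist())
print(arm.camera_params("wrist"))
E
```

```text
pics
{'clock': 0.0, 'joints': array([-1.31757918,  0.43523551,  0.02495836,  1.57411127, -0.01158618,
        1.13399619, -0.07512052]), 'dq': array([ 7.65537194e-04, -7.29603439e-05,  2.80501650e-04, -5.08846033e-04,
        1.76466905e-03, -2.08339140e-03,  8.63478126e-04]), 'joint_efforts': array([-2.48930399e-05, -6.67849016e+01,  9.85019803e-01, -3.14475310e+01,
       -6.05491502e-02,  4.26106586e-02,  1.59683386e-04]), 'position': array([0.21759686, 0.58536139, 0.23693153]), 'ee_rot': array([-5.56059072e-01, -3.09185371e+00,  2.51326035e-03]), 'force': array([ 0.59119896, -0.7469514 , -0.24048674]), 'ft_torque': array([ 0.01412807,  0.02406612, -0.02068919]), 'width': 0.9978775495383845} 0.011
top [[422.4, 0.0, 324.2], [0.0, 422.4, 197.5], [0.0, 0.0, 1.0]] [[0.001, -0.979, 0.202, 0.332], [-1.0, 0.0, 0.006, -0.008], [-0.006, -0.202, -0.979, 1.157], [0.0, 0.0, 0.0, 1.0]]
side [[420.9, 0.0, 316.7], [0.0, 420.9, 206.2], [0.0, 0.0, 1.0]] [[0.692, 0.509, -0.512, 1.072], [0.721, -0.509, 0.47, -0.499], [-0.021, -0.694, -0.719, 0.844], [0.0, 0.0, 0.0, 1.0]]
{'mtx': array([[276.68906194,   0.        , 323.93843637],
       [  0.        , 276.68906194, 200.68402059],
       [  0.        ,   0.        ,   1.        ]]), 'T_tool_cam': array([[-5.13916569e-04, -9.68463022e-01, -2.49156800e-01,
         6.61808494e-02],
       [ 9.99999480e-01, -7.17063528e-04,  7.24576685e-04,
         8.84942279e-04],
       [-8.80386980e-04, -2.49156299e-01,  9.68462887e-01,
        -1.47030746e-01],
       [ 0.00000000e+00,  0.00000000e+00,  0.00000000e+00,
         1.00000000e+00]])}
```

View pics/top0.png

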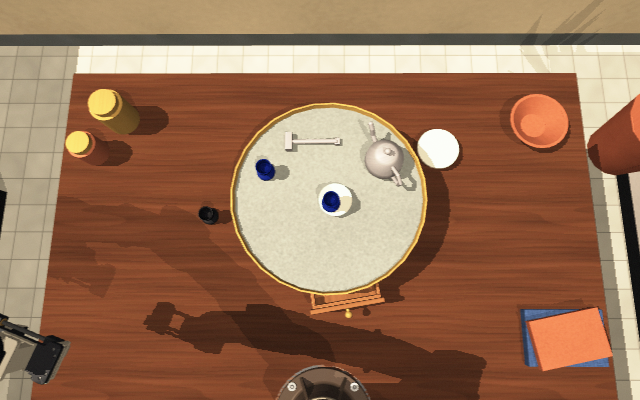

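View pics/side0.png

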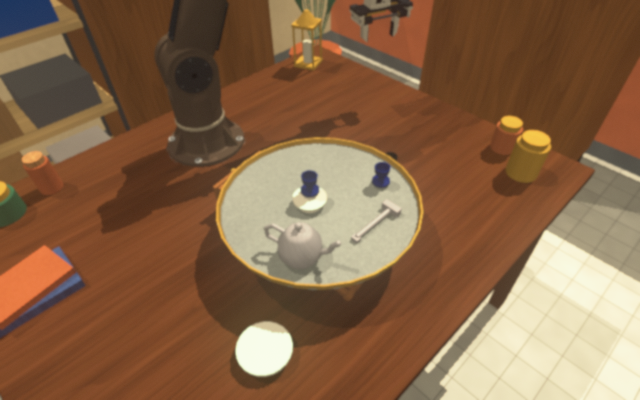

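Top view: the saucer on the tray is at (335,200) with the blue glass on it at (331,202). The spare blue glass is at (265,170), directly on the tray. The black look-alike is at (208,215), and the second, larger white saucer is on the table at (438,148). The pair meant is the one at (335,200), and I'll measure it to confirm.

```bash
cat > h.py <<'E'
from cell import arm
import cv2,numpy as np
from scipy.spatial.transform import Rotation as R
def cam(n,o=None):
    p=arm.camera_params(n)
    if n!="wrist": return p["mtx"],p["T"]
    T=np.eye(4);T[:3,:3]=R.from_rotvec(o["ee_rot"]).as_matrix();T[:3,3]=o["position"]
    return p["mtx"],T@p["T_tool_cam"]
def cast(uv,z,K,T):
    uv=np.atleast_2d(np.asarray(uv,float));d=np.c_[uv,np.ones(len(uv))]@np.linalg.inv(K).T@T[:3,:3].T
    return T[:3,3]+d*((z-T[2,3])/d[:,2])[:,None]
def proj(P,K,T):
    q=(np.atleast_2d(P)-T[:3,3])@T[:3,:3]@K.T;return q[:,:2]/q[:,2:]
def cnts(m):
    return sorted(cv2.findContours(m.astype(np.uint8),cv2.RETR_EXTERNAL,cv2.CHAIN_APPROX_NONE)[0],key=cv2.contourArea,reverse=True)
E
python3 - <<'E'
from h import *
for n in("top","side"):
    im=cv2.imread(f"pics/{n}0.png");K,T=cam(n);h=cv2.cvtColor(im,cv2.COLOR_BGR2HSV)
    b=(h[...,0]>105)&(h[...,0]<130)&(h[...,1]>150)&(h[...,2]<150)
    w=(h[...,2]>225)&(h[...,1]<40)
    for nm,m,z in(("blue",b,.147),("white",w,.140)):
        for c in cnts(m)[:6]:
            if cv2.contourArea(c)<40: continue
            P=cast(c[:,0],z,K,T)[:,:2].astype(np.float32);ctr,r=cv2.minEnclosingCircle(P)
            print(n,nm,c[:,0].mean(0).round(),cv2.contourArea(c),"ctr",np.round(ctr,3),"r",round(r,4))
K,T=cam("top");print("pot",cast([[385,158],[375,125],[403,183]],.19,K,T).round(3),"tray",cast([329,198],.132,K,T).round(3))
im=cv2.imread("pics/top0.png");cv2.imwrite("pics/top0c.png",cv2.resize(im[140:240,180:480],None,fx=2.6,fy=2.6,interpolation=cv2.INTER_CUBIC))
E
```

```text
top blue [264. 169.] 260.5 ctr [0.612 0.147] r 0.0273
top blue [330. 201.] 254.0 ctr [ 0.531 -0.017] r 0.0254
top white [310.  61.] 9470.0 ctr [0.91  0.048] r 0.6036
top white [303. 183.] 3164.0 ctr [0.565 0.034] r 0.1802
top white [439. 147.] 1066.0 ctr [ 0.669 -0.288] r 0.0513
top white [407.  50.] 588.0 ctr [ 0.94 -0.22] r 0.099
top white [483.  50.] 579.0 ctr [ 0.938 -0.421] r 0.0989
top white [612.  48.] 328.0 ctr [ 0.953 -0.759] r 0.0738
side blue [22. 15.] 1206.5 ctr [-1.183 -0.127] r 0.2072
side white [575. 276.] 2376.5 ctr [1.069 0.196] r 0.0792
side white [264. 350.] 1995.0 ctr [ 0.755 -0.343] r 0.049
side white [620. 380.] 930.5 ctr [1.206 0.04 ] r 0.0337
side white [623. 298.] 571.0 ctr [1.152 0.205] r 0.0338
side white [629. 356.] 563.0 ctr [1.205 0.094] r 0.0311
side white [613. 314.] 346.0 ctr [1.156 0.156] r 0.0251
pot [[ 0.627 -0.147  0.19 ]
 [ 0.71  -0.125  0.19 ]
 [ 0.566 -0.187  0.19 ]] tray [[ 0.542 -0.013  0.132]]
```

View pics/top0c.png

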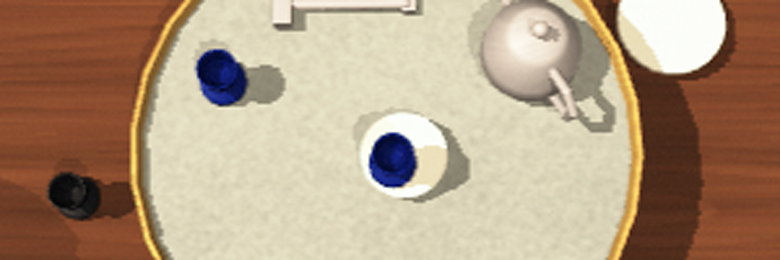

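The crop agrees. The saucer is about 82 mm across at pixel (335,199), and the glass's base is offset to the lower left, meaning toward -x and +y. The table saucer is bigger, about 100 mm. Next I move over it for a wrist view.

>>> jog_arm(
  moves=[
    {"xyz": [-0.6,-0.55,-0.4],"twist": [0,0,0],"grip": -1},
    {"xyz": [-1.2,-1.15,-1],"twist": [0,0,0],"grip": -1},
    {"xyz": [-1.9,-1.8,-1],"twist": [0,0,0.7],"grip": -1},
    {"xyz": [-2.6,-2.4,-1],"twist": [0,0,1.4],"grip": -1},
    {"xyz": [-3.3,-3.1,-1],"twist": [0,0,2.3],"grip": -1},
  ],
)

```text
clock: 0.72
position: [0.3391, 0.3408, 0.2976]
ee_rot: [-1.168, -2.916, -0.0]
force: [1.0, 0.3, 0.7]
width: 0.998
```

>>> jog_arm(
  moves=[
    {"xyz": [-0.9,-0.3,0]},
    {"xyz": [-1.85,-0.65,0]},
    {"xyz": [-2.8,-1.0,0]},
    {"xyz": [-3.75,-1.3,0]},
    {"xyz": [-4.6,-1.6,0]},
  ],
)

```text
invalid input at $.moves[0]: expected keys twist, xyz, grip
```

>>> jog_arm(
  moves=[
    {"xyz": [-0.8,-0.3,0.2]},
    {"xyz": [-1.5,-0.55,0.4]},
    {"xyz": [-1.5,-0.55,0.5]},
    {"xyz": [-1.5,-0.55,0.5]},
  ],
)

```text
invalid input at $.moves[0]: expected keys twist, xyz, grip
```

```bash
python3 - <<'E'
from h import *
o=arm.observe();im=arm.get_image("wrist");print(o["position"],o["ee_rot"],o["clock"],o["force"])
cv2.imwrite("pics/w1.png",im);np.save("w1.npy",np.r_[o["position"],o["ee_rot"]])
E
```

```text
[0.3391366  0.34083849 0.29760448] [-1.16787458e+00 -2.91643753e+00 -9.65631909e-05] 0.725 [1.02165985 0.32265839 0.68390581]
```

View pics/w1.png

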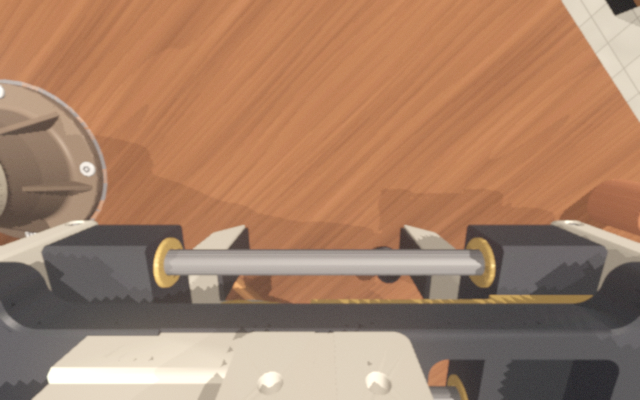

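The wrist view at the transit pose shows the fingers filling rows 230 and below, so the camera only sees the tool's +x side. I'll turn the tool half round, so that pushing is along +x with the glass in view.

>>> jog_arm(
  moves=[
    {"xyz": [-0.9,-0.35,0],"twist": [0,0,1],"grip": -1},
    {"xyz": [-1.8,-0.7,0],"twist": [0,0,2],"grip": -1},
    {"xyz": [-2.75,-1.05,0],"twist": [0,0,3],"grip": -1},
    {"xyz": [-3.7,-1.45,0],"twist": [0,0,4],"grip": -1},
    {"xyz": [-4.6,-1.8,0],"twist": [0,0,5],"grip": -1},
  ],
)

```text
clock: 1.4
position: [0.4653, 0.0726, 0.2978]
ee_rot: [-2.292, -2.149, -0.001]
force: [0.9, 1.3, -0.2]
width: 1.002
```

>>> jog_arm(
  moves=[
    {"xyz": [0,0,0],"twist": [0,0,1],"grip": -1},
    {"xyz": [0,0,0],"twist": [0,0,2],"grip": -1},
    {"xyz": [0,0,0],"twist": [0,0,3],"grip": -1},
    {"xyz": [0,0,0],"twist": [0,0,4],"grip": -1},
    {"xyz": [0,0,0],"twist": [0,0,5],"grip": -1},
  ],
)

```text
clock: 2.02
position: [0.4647, 0.0746, 0.2975]
ee_rot: [2.985, 0.979, -0.001]
force: [0.1, 0.4, 0.5]
width: 0.998
```

>>> jog_arm(
  moves=[
    {"xyz": [0,0,0],"twist": [0,0,1],"grip": -0.2},
    {"xyz": [0,0,0],"twist": [0,0,2],"grip": -0.2},
    {"xyz": [0,0,0],"twist": [0,0,3],"grip": 0.2},
    {"xyz": [0,0,0],"twist": [0,0,4],"grip": 0.4},
    {"xyz": [0,0,0],"twist": [0,0,5],"grip": 0.4},
  ],
)

```text
clock: 2.65
position: [0.4647, 0.0746, 0.2975]
ee_rot: [3.119, -0.374, -0.001]
force: [-0.4, 0.4, -0.0]
width: 0.507
```

>>> jog_arm(
  moves=[
    {"xyz": [0.3,0.4,0.2],"twist": [0,0,1],"grip": 0.4},
    {"xyz": [0.65,0.85,0.5],"twist": [0,0,2],"grip": 0.4},
    {"xyz": [0.65,0.85,0.5],"twist": [0,0,3],"grip": 0.4},
    {"xyz": [0.65,0.85,0.5],"twist": [0,0,3],"grip": 0.4},
  ],
)

```text
clock: 3.15
position: [0.4909, 0.0158, 0.2674]
ee_rot: [2.919, -1.16, -0.001]
force: [-0.1, 0.7, -0.4]
width: 0.3
```

```bash
python3 - <<'E'
from h import *
o=arm.observe();im=arm.get_image("wrist");print(o["position"],o["ee_rot"],o["clock"],o["force"],o["width"],o["joints"])
cv2.imwrite("pics/w2.png",im);np.save("w2.npy",np.r_[o["position"],o["ee_rot"]])
E
```

```text
[0.49086016 0.01576975 0.26735078] [ 2.91875393e+00 -1.15974406e+00 -9.37700783e-04] 3.15 [-0.12036655  0.6907899  -0.36102864] 0.30021384596467937 [-0.80378797  0.21885521  0.81191712  1.89152885 -0.17655646  1.1053975
 -2.25111603]
```

View pics/w2.png

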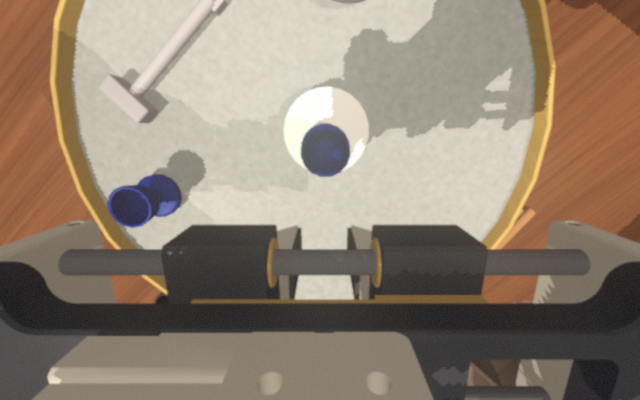

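The wrist view shows the saucer at about (326,129), with a radius of about 42 px. The glass, seen from above, is at (326,150), ahead of the finger gap. The spare glass is at (140,200). Now I measure both.

```bash
cat > meas.py <<'E'
from h import *
from scipy.optimize import least_squares
def fitc(P):
    f=lambda p:np.hypot(P[:,0]-p[0],P[:,1]-p[1])-p[2]
    s=least_squares(f,[*P.mean(0),.03],loss="soft_l1",f_scale=.0007);return s.x,np.abs(s.fun).mean()
def run(im,pose,seed,name=None):
    """seed: approximate world xy of saucer centre"""
    o=dict(position=pose[:3],ee_rot=pose[3:]);K,T=cam("wrist",o);h=cv2.cvtColor(im,cv2.COLOR_BGR2HSV)
    roi=np.zeros(im.shape[:2],np.uint8);a=np.linspace(0,6.29,60)
    cv2.fillPoly(roi,[proj(np.c_[seed[0]+.055*np.cos(a),seed[1]+.055*np.sin(a),0*a+.14],K,T).astype(int)],1);roi[225:]=0
    b=(h[...,0]>105)&(h[...,0]<130)&(h[...,1]>110)&(roi>0)
    w=(h[...,2]>205)&(roi>0)
    g=cnts(b)[0][:,0];s=cnts(cv2.morphologyEx((w|b).astype(np.uint8),cv2.MORPH_OPEN,np.ones((5,5))))[0][:,0]
    d=cv2.pointPolygonTest
    gc=g.reshape(-1,1,2); s=np.array([p for p in s if d(gc,(float(p[0]),float(p[1])),True)<-4 and p[1]<222])
    fs=fitc(cast(s,.140,K,T)[:,:2]);print("saucer",fs[0].round(4),"res",round(fs[1],5),len(s))
    for z in(.196,.1525):
        f=fitc(cast(g,z,K,T)[:,:2]);print("glass z",z,f[0].round(4),round(f[1],5),"nadir px",proj([[*T[:2,3],.1]],K,T).round() if z>.19 else "")
        if z>.19:G=f[0]
    v=fs[0][:2]-G[:2];Rm=R.from_rotvec(pose[3:]).as_matrix()
    print("need push",v.round(4),"len",np.hypot(*v).round(4),"in tool xy",(Rm.T@[*v,0])[:2].round(4),"glass from tcp (tool)",(Rm.T@np.r_[G[:2]-pose[:2],0])[:2].round(4))
    if name:
        m=im.copy();m[b]=(0,255,0)
        for p in s:cv2.circle(m,tuple(int(x) for x in p),0,(0,0,255),-1)
        cv2.imwrite(name,cv2.resize(m[40:230,200:450],None,fx=3,fy=3))
if __name__=="__main__":
    run(cv2.imread("pics/w2.png"),np.load("w2.npy"),(.54,-.03),"pics/m2.png")
E
python3 meas.py
```

```text
Traceback (most recent call last):
  File "meas.py", line 27, in <module>
    run(cv2.imread("pics/w2.png"),np.load("w2.npy"),(.54,-.03),"pics/m2.png")
    ~~~^^^^^^^^^^^^^^^^^^^^^^^^^^^^^^^^^^^^^^^^^^^^^^^^^^^^^^^^^^^^^^^^^^^^^^
  File "meas.py", line 13, in run
    g=cnts(b)[0][:,0];s=cnts(cv2.morphologyEx((w|b).astype(np.uint8),cv2.MORPH_OPEN,np.ones((5,5))))[0][:,0]
      ~~~~~~~^^^
IndexError: list index out of range
```

```bash
python3 - <<'E'
from h import *
p=np.load("w2.npy");K,T=cam("wrist",dict(position=p[:3],ee_rot=p[3:]))
print(proj([.54,-.03,.14],K,T),T.round(3))
im=cv2.imread("pics/w2.png");h=cv2.cvtColor(im,cv2.COLOR_BGR2HSV)
for u,v in((326,150),(320,165),(310,110),(350,110),(326,175),(280,130),(260,130),(390,130)):print(u,v,im[v,u],h[v,u],cast([u,v],.14,K,T).round(3))
E
```

```text
[[324.62924547 128.98595687]] [[-0.687 -0.704 -0.182  0.54 ]
 [-0.727  0.665  0.172 -0.029]
 [ 0.     0.25  -0.968  0.414]
 [ 0.     0.     0.     1.   ]]
326 150 [113  92  92] [120  47 113] [[ 0.525 -0.017  0.14 ]]
320 165 [102  88  86] [116  40 102] [[ 0.518 -0.003  0.14 ]]
310 110 [252 255 254] [ 40   3 255] [[ 0.562 -0.032  0.14 ]]
350 110 [202 222 234] [ 19  35 234] [[ 0.536 -0.059  0.14 ]]
326 175 [153 104  98] [117  92 153] [[ 0.507 -0.     0.14 ]]
280 130 [185 201 206] [ 23  26 206] [[0.569 0.002 0.14 ]]
260 130 [182 198 203] [ 23  26 203] [[0.582 0.016 0.14 ]]
390 130 [190 205 211] [ 21  25 211] [[ 0.496 -0.075  0.14 ]]
```

```bash
sed -i 's/b=(h.*/b=(im[...,0].astype(int)>im[...,2].astype(int)+4)\&(h[...,2]<175)\&(roi>0)/; s/h\[...,2\]>205/h[...,2]>219/' meas.py; python3 meas.py
```

```text
saucer [ 0.5374 -0.0284  0.0406] res 0.00034 195
glass z 0.196 [ 0.5282 -0.0189  0.0192] 0.00061 nadir px [[324. 129.]]
glass z 0.1525 [ 0.5257 -0.0168  0.0231] 0.00073 nadir px 
need push [ 0.0093 -0.0095] len 0.0133 in tool xy [0.0132 0.0005] glass from tcp (tool) [ 0.0509 -0.0004]
```

View pics/m2.png

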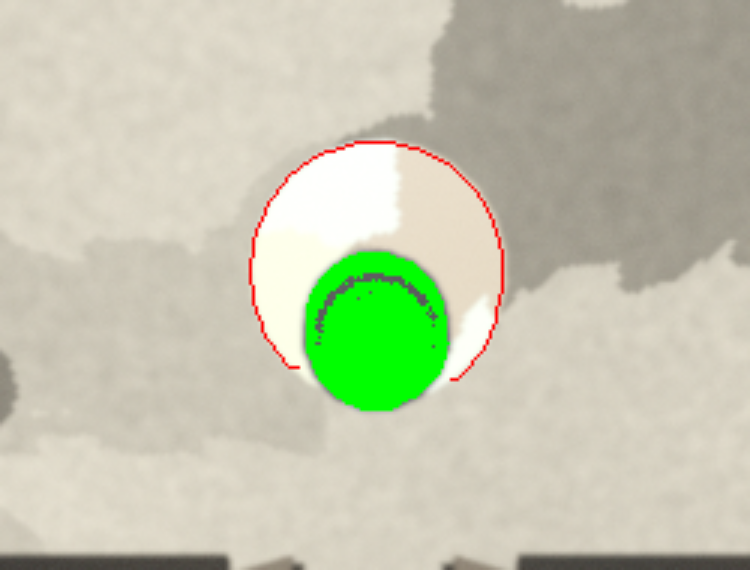

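The saucer radius comes out at 40.6 mm (41 expected) and its centre at (0.537, -0.028). I take the glass from its near flange edge and far rim edge: about 49 mm ahead of the TCP, so it needs about 14.7 mm along tool +x and about 0 along y. The start range given was 14–20 mm. The cradle contact should come about 21 mm ahead. I'll descend behind it.

>>> jog_arm(
  moves=[
    {"xyz": [0,0,0.7],"twist": [0,0,0],"grip": 0.4},
    {"xyz": [0,0,1.4],"twist": [0,0,0],"grip": 0.4},
    {"xyz": [0,0,1.87],"twist": [0,0,0],"grip": 0.4},
    {"xyz": [0.1,0,1.87],"twist": [0,0,0],"grip": 0.4},
    {"xyz": [0.2,0,1.87],"twist": [0,0,0],"grip": 0.4},
  ],
)

```text
clock: 3.82
position: [0.5009, 0.0074, 0.1567]
ee_rot: [-2.92, 1.158, -0.002]
force: [0.6, -0.4, 0.2]
width: 0.297
```

```bash
python3 - <<'E'
from h import *
o=arm.observe();im=arm.get_image("wrist");print(o["position"],o["ee_rot"],o["clock"],o["force"],o["width"])
cv2.imwrite("pics/w3.png",im);np.save("w3.npy",np.r_[o["position"],o["ee_rot"]])
E
```

```text
[0.50086892 0.00743969 0.15670217] [-2.91954549e+00  1.15784948e+00 -2.10129539e-03] 3.825 [ 0.60927289 -0.39236381  0.21227305] 0.2970725910257823
```

View pics/w3.png

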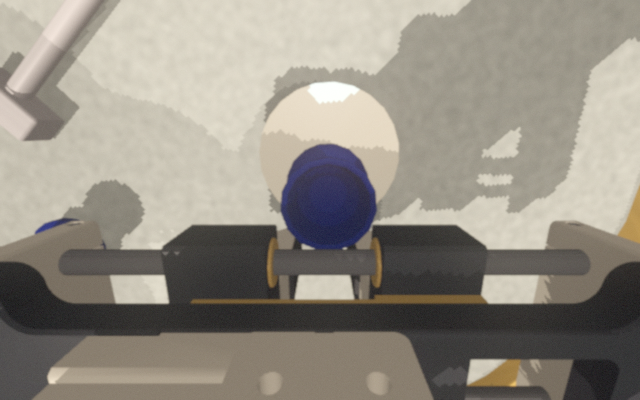

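Wrist view, lowered: the glass rim is about (329,200) with its bottom at row 248. The flange top is at row 144 and the saucer centre about (330,150). The fingers, at columns 293 and 350, straddle it and there's no contact yet. I'll check lateral alignment.

```bash
cat > m3.py <<'E'
from h import *
from meas import fitc
import sys
def m3(im,pose):
    K,T=cam("wrist",dict(position=pose[:3],ee_rot=pose[3:]));h=cv2.cvtColor(im,cv2.COLOR_BGR2HSV);B=im.astype(int)
    b=(B[...,0]>B[...,2]+25)&(h[...,2]<190); b[:,:200]=0;b[:,450:]=0
    g=cnts(b)[0][:,0]
    Rm=R.from_rotvec(pose[3:]).as_matrix(); tool=lambda P:((P-pose[:3])@Rm)[:,:2]
    for nm,z,r,s in(("flange",.153,.023,g[g[:,1]<=g[:,1].min()+10]),("rim",.196,.020,g[(g[:,1]>=g[:,1].max()-12)&(g[:,1]<=g[:,1].max())])):
        q=tool(cast(s,z,K,T));x=q[:,0].max()-r if nm=="flange" else q[:,0].min()+r
        print(nm,"rows",s[:,1].min(),s[:,1].max(),"tool x",x.round(4),"y mid",((q[:,1].max()+q[:,1].min())/2).round(4),"extreme r",r)
    q=tool(cast(g,.196,K,T)) ;print("y extent at rim z: mid",((q[:,1].max()+q[:,1].min())/2).round(4),"half",((q[:,1].max()-q[:,1].min())/2).round(4))
    m=cv2.morphologyEx(((h[...,2]>215)&(h[...,1]<45)).astype(np.uint8),cv2.MORPH_OPEN,np.ones((5,5)))
    print("saucer tone samples",[h[v,u].tolist() for u,v in((330,90),(280,130),(380,150),(250,120),(410,150))])
    a=np.linspace(np.pi*1.0,np.pi*2.0,61)[3:-3]  # radial edge search, upper half
    c=np.array([330,150.]);G=cv2.GaussianBlur(h[...,2],(3,3),0).astype(float);S=cv2.GaussianBlur(im,(5,5),0).astype(float)
    pts=[]
    for t in a:
        rr=np.arange(52,92);P=c+np.c_[rr*np.cos(t),rr*np.sin(t)];L=np.array([S[int(round(y)),int(round(x))] for x,y in P])
        d=np.abs(L[3:]-L[:-3]).sum(1);k=d.argmax();pts.append(P[k+1])
    q=tool(cast(pts,.140,K,T));f=fitc(q);print("saucer tool xy r",f[0].round(4),round(f[1],5))
if __name__=="__main__":
    n=sys.argv[1];
    if len(sys.argv)>2:
        o=arm.observe();im=arm.get_image("wrist");cv2.imwrite(f"pics/{n}.png",im);np.save(n,np.r_[o["position"],o["ee_rot"]]);print(o["clock"],o["position"],o["force"])
    m3(cv2.imread(f"pics/{n}.png"),np.load(n+".npy"))
E
python3 m3.py w3
```

```text
flange rows 145 155 tool x 0.0358 y mid 0.0016 extreme r 0.023
rim rows 236 248 tool x 0.0386 y mid 0.0005 extreme r 0.02
y extent at rim z: mid 0.0007 half 0.0189
saucer tone samples [[45, 2, 255], [18, 38, 206], [19, 42, 199], [23, 25, 221], [21, 29, 165]]
saucer tool xy r [0.0518 0.0016 0.0405] 0.00106
```

>>> jog_arm(
  moves=[
    {"xyz": [0.04,0.02,0.015],"twist": [0,0,0],"grip": 0.4},
    {"xyz": [0.08,0.02,0.015],"twist": [0,0,0],"grip": 0.4},
    {"xyz": [0.12,0.02,0.015],"twist": [0,0,0],"grip": 0.4},
    {"xyz": [0.16,0.02,0.015],"twist": [0,0,0],"grip": 0.4},
    {"xyz": [0.2,0.02,0.015],"twist": [0,0,0],"grip": 0.4},
  ],
)

```text
clock: 4.5
position: [0.5077, -0.0015, 0.1546]
ee_rot: [-2.919, 1.161, 0.0]
force: [-0.5, 1.2, 0.3]
width: 0.302
```

```bash
python3 m3.py w4 1
```

```text
4.5 [ 0.50768091 -0.00152974  0.15460275] [-0.54398181  1.18964359  0.25366435]
flange rows 163 173 tool x 0.0264 y mid -0.0014 extreme r 0.023
rim rows 236 248 tool x 0.0395 y mid -0.0009 extreme r 0.02
y extent at rim z: mid -0.0011 half 0.0191
saucer tone samples [[22, 29, 165], [19, 38, 229], [18, 43, 200], [23, 24, 220], [25, 29, 158]]
saucer tool xy r [0.0624 0.0014 0.0308] 0.00475
```

View pics/w4.png

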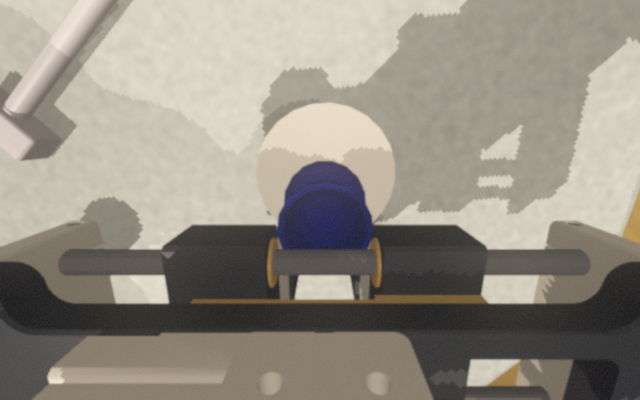

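The view shows the fingers at the flange, whose top is at row 163, with the saucer centre about (326,171). The glass stands upright and about 14 mm remain. I push on slowly.

>>> jog_arm(
  moves=[
    {"xyz": [0.03,0,0],"twist": [0,0,0],"grip": 0.4},
    {"xyz": [0.06,0,0],"twist": [0,0,0],"grip": 0.4},
    {"xyz": [0.09,0,0],"twist": [0,0,0],"grip": 0.4},
    {"xyz": [0.12,0,0],"twist": [0,0,0],"grip": 0.4},
    {"xyz": [0.15,0,0],"twist": [0,0,0],"grip": 0.4},
  ],
)

```text
clock: 5.18
position: [0.5143, -0.0079, 0.1546]
ee_rot: [2.919, -1.161, 0.0]
force: [-0.2, 0.1, 0.4]
width: 0.301
```

```bash
sed -i 's/c=np.array(\[330,150.\])/c=proj([.5376,-.0288,.14],K,T)[0]/' m3.py; for i in w3 w4; do python3 m3.py $i|grep -v tone; done; python3 m3.py w5 1
```

```text
flange rows 145 155 tool x 0.0358 y mid 0.0016 extreme r 0.023
rim rows 236 248 tool x 0.0386 y mid 0.0005 extreme r 0.02
y extent at rim z: mid 0.0007 half 0.0189
saucer tool xy r [0.0506 0.0014 0.0414] 0.00113
flange rows 163 173 tool x 0.0264 y mid -0.0014 extreme r 0.023
rim rows 236 248 tool x 0.0395 y mid -0.0009 extreme r 0.02
y extent at rim z: mid -0.0011 half 0.0191
saucer tool xy r [ 0.0409 -0.0002  0.0403] 0.00076
5.175 [ 0.51426756 -0.00786738  0.15462023] [-0.22846733  0.0923543   0.41197377]
flange rows 163 173 tool x 0.0264 y mid -0.0006 extreme r 0.023
rim rows 236 248 tool x 0.0395 y mid -0.0007 extreme r 0.02
y extent at rim z: mid -0.0011 half 0.0191
saucer tone samples [[22, 29, 170], [20, 33, 141], [19, 41, 199], [23, 24, 223], [22, 30, 161]]
saucer tool xy r [ 0.0314 -0.0005  0.0406] 0.0003
```

The glass rides in the cradle at 26.4 mm, the saucer hasn't moved, and 4.8 mm remain.

>>> jog_arm(
  moves=[
    {"xyz": [0.02,0,0],"twist": [0,0,0],"grip": 0.4},
    {"xyz": [0.04,0,0],"twist": [0,0,0],"grip": 0.4},
    {"xyz": [0.06,0,0],"twist": [0,0,0],"grip": 0.4},
    {"xyz": [0.08,0,0],"twist": [0,0,0],"grip": 0.4},
    {"xyz": [0.08,0,0],"twist": [0,0,0],"grip": 0.4},
  ],
)

```text
clock: 5.85
position: [0.5178, -0.0112, 0.1546]
ee_rot: [2.919, -1.161, 0.0]
force: [0.2, 0.7, 0.5]
width: 0.301
```

```bash
python3 m3.py w6 1
```

```text
5.85 [ 0.51779124 -0.01116026  0.1546413 ] [0.15020623 0.68873558 0.45253132]
flange rows 162 172 tool x 0.027 y mid -0.0009 extreme r 0.023
rim rows 236 248 tool x 0.0395 y mid -0.0007 extreme r 0.02
y extent at rim z: mid -0.0011 half 0.0192
saucer tone samples [[20, 33, 164], [20, 34, 152], [22, 31, 150], [22, 25, 222], [22, 30, 160]]
saucer tool xy r [ 0.0263 -0.0008  0.041 ] 0.0007
```

Within about 1 mm. I back straight out, rise, and look from the first viewing height.

>>> jog_arm(
  moves=[
    {"xyz": [-0.05,0,0],"twist": [0,0,0],"grip": 0.4},
    {"xyz": [-0.2,0,0],"twist": [0,0,0],"grip": 0.4},
    {"xyz": [-0.5,0,0],"twist": [0,0,0],"grip": 0.4},
    {"xyz": [-0.65,0,0],"twist": [0,0,0],"grip": 0.4},
    {"xyz": [-0.65,0,0],"twist": [0,0,0],"grip": 0.4},
  ],
)

```text
clock: 6.52
position: [0.4889, 0.0165, 0.1547]
ee_rot: [-2.919, 1.159, 0.0]
force: [0.2, -0.5, 0.1]
width: 0.303
```

>>> jog_arm(
  moves=[
    {"xyz": [0,0,-0.7],"twist": [0,0,0],"grip": 0.4},
    {"xyz": [0,0,-1.4],"twist": [0,0,0],"grip": 0.4},
    {"xyz": [0,0,-1.9],"twist": [0,0,0],"grip": 0.4},
    {"xyz": [0,0,-1.9],"twist": [0,0,0],"grip": 0.4},
  ],
)

```text
clock: 7.02
position: [0.491, 0.0154, 0.2707]
ee_rot: [-2.916, 1.161, -0.006]
force: [-0.4, 0.0, -1.4]
width: 0.297
```

```bash
python3 - <<'E'
from meas import *
import m3
o=arm.observe();im=arm.get_image("wrist");p=np.r_[o["position"],o["ee_rot"]];print(o["clock"],o["position"],o["force"])
run(im,p,(.5375,-.0286),"pics/m7.png");m3.m3(im,p)
cv2.imwrite("pics/w7.png",im);s=arm.get_image("side")
a=cv2.resize(im[40:240,200:450],(500,400));b=cv2.resize(s[140:260,240:400],(280,400*280//400*1));b=cv2.resize(s[150:250,265:335],(280,400))
cv2.imwrite("pics/fin.png",np.hstack([a,b]))
E
```

```text
7.025 [0.49101677 0.01535979 0.27074168] [-0.36233813  0.0257688  -1.43548097]
saucer [ 0.5371 -0.0282  0.0408] res 0.00046 243
glass z 0.196 [ 0.5385 -0.0296  0.0185] 0.00024 nadir px [[325. 130.]]
glass z 0.1525 [ 0.5382 -0.0295  0.0221] 0.00029 nadir px 
need push [-0.0014  0.0013] len 0.0019 in tool xy [-0.0019 -0.    ] glass from tcp (tool) [0.0653 0.    ]
flange rows 121 131 tool x 0.0513 y mid -0.0007 extreme r 0.023
rim rows 121 132 tool x 0.0849 y mid -0.0007 extreme r 0.02
y extent at rim z: mid -0.0007 half 0.005
saucer tone samples [[60, 1, 255], [23, 26, 203], [21, 25, 215], [23, 25, 208], [24, 24, 214]]
saucer tool xy r [0.0443 0.0094 0.0729] 0.00592
```

View pics/fin.png

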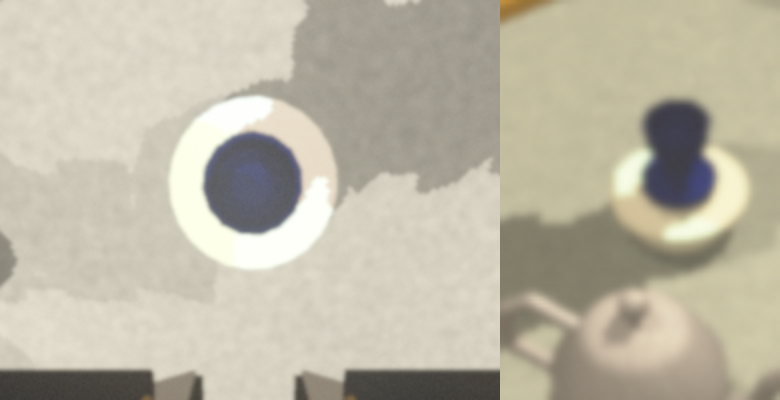

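The combined view shows the glass upright and concentric on the saucer from above (glass at (252,183), saucer at (253,182) in the crop). From the side it also stands upright, and the hand is clear. The m3 line in that last script isn't valid at this height because its thresholds were tuned for the close view. The circle fit gives an offset of 1.9 mm.

```bash
python3 -c "
from cell import arm
print(arm.sign_off(), arm.observe()['clock'])"
```

```text
the job is handed in; nothing more can be done
the job is handed in; nothing more can be done
```

The blue glass now stands upright in the middle of the saucer, and I handed the job in at about 7 s of the 40 s. I slid it about 14 mm in short, slow strokes, with two slightly spread fingertips against its foot flange. Then I backed the hand straight out and raised it clear.

**Last checks:**
- **Centring:** the wrist-camera circle fit puts the glass about 1.9 mm from the saucer's centre (limit 6 mm).
- **Saucer:** its measured centre moved less than 1 mm, and its fitted radius was 40.8 mm against 41 mm expected.
- **Upright:** the top and side views show the glass standing upright; I did not measure its tilt.
- **Force:** wrist force readings at the end of each pushing step stayed under about 1.5 N, close to the sensor's noise.
- **Other objects:** the arm stayed away from the spare glass, teapot, hammer and drawer, but I did not re-measure their positions.

**Checks that disagreed or failed:**
- My close-range edge routine gave meaningless numbers in the final high view. Its thresholds were tuned for the close view, so I ignored it.
- In the first view, two ways of locating the glass differed by 1–2 mm, well inside the tolerance.

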